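# Seat the display shelf and turn its catch

### The arm

A 6-joint arm with a two-finger parallel gripper is mounted at the origin on the work surface. World frame = base frame: x ahead of the robot, y to its left, z up, the work surface at z = 0. Lengths are in mm, angles in rad, forces in N, time in s.
With the tool pointing down it reaches from about 275 to 1000 mm from the base axis. Payload 8.4 kg.
Tool frame: the origin (TCP) lies midway between the tips of the shut fingers; the grasp point (between the pads) lies 19 mm behind it; z points along the fingers, y is the direction in which the jaws open and shut (so a half turn about z gives the same grasp; the last joint's range is limited). The gripper opens to 85 mm and grips with 20 to 120 N. Pads are 22 mm wide; open, the fingers measure 114 mm over their backs; the gripper's body (76 mm by 85 mm) begins 54 mm behind the grasp point. The pads swing forward as they close: fully open they stand 13 mm farther back than shut.
Start: joints at [1.139, 0.353, 1.633, -0, 1.155, -0.002], TCP at [260.43, 568.159, 231.281] pointing down, gripper open.
Joint ranges: [-2.63, 2.63], [-0.92, 2.1], [0.06, 2.66], [-1.3, 4.44], [0, 2.69], [-3.02, 3.02]. Speed limits (rad/s): [2.22, 2.22, 2.79, 3.14, 3.14, 3.14].

### API

Orientations are given as [roll, pitch, yaw] about the fixed x, y, z axes, in that order (R = Rz(yaw) Ry(pitch) Rx(roll)).
In Python, from rig import r gives the robot as it stands.
- The arm moves only by the tool play_rows, never from a script. Its argument "moves" is a list of rows, each a list of 3 entries, a list of its own where there are three numbers: the turn, a rotation vector about the tool's x, y, z in degrees, then the shift along the tool's x, y, z in mm, then the opening, from 0 (shut) to 1 (fully open). A call has 1 to 20 rows; each row is the pose to reach, as a shift and turn from the pose measured when the call began, along the tool's axes at that moment; what a row does not reach only later rows make up. A row lasts 1/10 s, in which the tool goes at most 50 mm and 8.59 degrees, less where a joint would pass 70% of its speed; a pose out of reach is approached as far as the arm can. A call with a gripper value outside its range is refused whole. The fingers move at their own pace and stop on an object; "newtons" is the grip in N (left out, the last holds). Time passes only in rows, so rows that repeat a pose let the fingers close. It gives the time, the measured TCP pose, the force and the opening at its end, in the units of the state.
- r.sense(): the state, without advancing time (a new reading comes with each control period).
- r.grab_frame(name): name is "scene" or "top" or "wrist"; returns a dict with "color" (400x640x3 uint8, red, green, blue), "K" (3x3 intrinsics, pixels), "rvec" (rotation vector, rad) and "tvec" (3), from world to camera coordinates, as OpenCV has them; the wrist camera has in their place "T_tool_cam" (4x4, takes a point from camera to tool coordinates, whose origin is the TCP and whose axes are the flange's). Camera axes: x right, y down, z forward; pixel columns grow to the right and rows downward; lengths in mm; the calibration is good to about 2 mm. A picture is of the moment at which its call begins: read the wrist's pose just before it. There is no depth.
- r.sign_off(): hands the job in, once; it reports no verdict.
Trained networks look in a picture, given as the dict that the camera call returned (one of the last four; its "shot" number tells which), for a name from the list of things; names that differ only in an ending like _2 or _b are one class to them, and where a whole thing is asked for, a point or a joint stands for the part that bears it (a point fixed in the world has none). Each returns a list of dicts, best first, with "conf" (0 to 1); they miss things now and then, are a little off and sometimes report something else, mostly with a low value. They report only what shows in the picture. A call takes as long as a camera call. They do not tell look-alikes from the thing itself.
- r.silhouettes(picture, name): "mask" (400x640 bool, what is visible of it) and "location" ([column, row] in pixels, amid what is visible of it).
The state is a dict: "clock": time; "qpos": joint angles; "qvel": joint speeds; "joint_efforts": joint torques, N m; "eef_pos": TCP position; "tcp_rot": TCP orientation; "contact_force": force on the tool from outside, world axes, zero at the start; "wrist_torque": the same for the moment, N m; "opening": opening from 0.0 (shut) to 1.0 (fully open).
Only numpy, scipy, OpenCV 4.12 (cv2) and the standard library are available. Lean on these libraries where they do the work, as an engineer would, in place of code of your own. Each camera call takes 0.05 s, during which the arm holds its last target.

### The job

Push the shelf board along the rails of the display stand, to the left as the robot sees it, towards the notches, until you feel it drop into them, then push the brass catch round by its peg until its bar lies square across the board. Do it all with the fingertips: lift nothing, keep the model wagon riding upright on the board's track, leave everything around the stand alone, and finish with the hand clear.

Things in the scene. Friction and masses are not known exactly. Their poses are not given: they have to be found in the camera images.
- display_stand: Fixed wooden stand, 190 (its x) x 440 (its y) mm; origin under its middle on the table; x away from the robot, y along the rails, z up. Two rails run its whole length, tops 34 mm up; between them (x -45 to +45 mm) is an open gap, floor 12 mm up. Outside them two fences (|x| 77 to 93 mm, tops 54 mm up) guide the board with 2 mm play a side.
- notches (a point): Midpoint between the stand's two outer notches, at rail-top height (stand x 0, y +175, z 34 mm). Notches in the rails are 8 mm deep and 22 mm long: the outer pair here, the inner pair at stand y +15 mm. The board reaches them by sliding towards the stand's +y. Axes as the stand.
- seat (a point): Where the shelf board's origin lies when its lugs are in the notches: stand x 0, y +95, z 26 mm. It may rest up to 3 mm off this along the rails and 2 mm across. Axes as the stand.
- shelf_board: Loose plywood board 150 (x) x 190 (y) x 15 mm, 0.25 to 0.5 kg, axes as the stand's. Origin under its middle at the underside of its four 11 mm lugs; the board proper is 11 to 26 mm above it. Origin height: 34 mm sliding on the rails, 26 mm seated in the notches (8 mm drop), whose walls then stop any push. Starts 80 to 150 mm short of the seat, on its -y side. Slides at 1 to 5 N.
- push_edge (a point): Middle of the shelf board's trailing end face (board y -95 mm), half-way up its 15 mm thickness; 52.5 mm above the table when sliding, 44.5 mm when seated. Axes as the board.
- wagon_middle (a point): Middle (25 mm up) of the covered model goods wagon standing loose on the shelf board's track, 37 x 96 x 49 mm high, about 0.12 kg; z up. It starts at board x +25 mm, y +15 to +40 mm, and rides along with the board.
- catch (a joint): Brass turn catch on the near fence, vertical pin. 0: bar along the fence, pointing to stand -y; positive: counter-clockwise from above, over the board; 1.57: pointing to stand +x, square across the board (stop at 1.6). Starts at -0.5 to -0.1, stays where left, takes 1 N at the peg. Bar 14 mm wide, 55.5 to 63.5 mm up, reaches 53 mm: passes 3.5 mm over a seated board, strikes an unseated one.
- catch_pivot (a point): Axis of the turn catch, fixed on the stand at x -85, y +30 mm, 59.5 mm above the table. Axes as the stand.
- catch_peg (a point): Middle of the catch's upright brass peg, 12 mm across, from 63.5 to 89.5 mm above the table, 42 mm from the pivot along the bar; pushing it sideways turns the catch.
- tank_wagon: Bystander: tank wagon, 92 x 30 x 52 mm high, standing on the table at the stand's far side; origin at the centre of its underside.
- figurine: Bystander: turned wooden figurine, 40 mm across, 88 mm high, on the table at the stand's near side; origin at the centre of its underside.
- coin_tin: Bystander: round tin, 48 mm across, 28 mm high, on the table at the stand's near side; origin at the centre of its underside.
- loupe: Bystander: black loupe, 42 mm across, 35 mm high, on the table at the stand's far side; origin at the centre of its underside.
- mug: Bystander: mug, 76 mm across, 88 mm high, well to the right of the stand; origin at the centre of its underside.
- glue_pot: Bystander: small jar, 48 mm across, 60 mm high, well to the left of the stand; origin at the centre of its underside.
Not all that is in view belongs to the job. There is more than one size of the shelf_board; the job needs the largest. What is shaped like the part that bears wagon_middle but blue is not meant.

How it is judged (in metres and radians):
On the way, in this order (a step that is already met when the one before it is completed fails the run):
1. the board has slid along and dropped into the notches (z of shelf_board in the frame of display_stand below 0.0285 m and z of push_edge in the frame of display_stand below 0.0475 m and y of shelf_board in the frame of display_stand between 0.089 and 0.101 m and angle between shelf_board's own z axis and vertical below 0.035 rad), for 0.2 s.
2. the catch is turned across the seated board (all of step 1 and value of joint catch above 1.35 rad), for 0.2 s.
At the end, for the whole second after the job is handed in: The board lies flat in the notches (dropped 8 mm, within 2.5 mm of full depth, tilt under 0.035 rad, within 6 mm of the seat along the rails), at rest; the catch is turned to over 1.35 rad; the wagon stands upright (within 0.25 rad) on the board's track, within about 4 cm of where it stood on it (all of step 2 and angle between wagon_middle's own z axis and vertical below 0.25 rad and z of wagon_middle in the frame of shelf_board between 0.045 and 0.058 m and x of wagon_middle in the frame of shelf_board between -0.02 and 0.065 m and y of wagon_middle in the frame of shelf_board between -0.03 and 0.08 m and linear speed of shelf_board below 0.01 m/s and velocity of joint catch below 0.05 rad/s); the robot touches nothing.
It fails at once if the shelf board is lifted off the rails or tipped (z of shelf_board in the frame of display_stand above 0.044 m or angle between shelf_board's own z axis and vertical above 0.12 rad).
It fails at once if the wagon is lifted, tipped or knocked off the board (z of wagon_middle in the frame of shelf_board above 0.068 m or z of wagon_middle in the frame of shelf_board below 0.035 m or angle between wagon_middle's own z axis and vertical above 0.5 rad).
It fails at once if a bystander is disturbed (moved over 20 mm) (distance of any of tank_wagon, figurine, coin_tin, loupe, mug, glue_pot from where it was at the start of the episode above 0.02 m).
It also fails if it takes over 43 s, if anything falls off the work surface, if the arm or the gripper's body presses on something with over 40 N, if the wrist force passes 120 N, or if a joint passes its speed limit or range.

## Working session

There is one attempt and no reset: what is moved stays moved. The work goes in short steps, Python scripts to look and compute and a tool call to move; the robot and the scene stay as the last step left them, time stands still between calls to the robot, and variables do not carry over. Pictures are saved under pics/ and viewed, and the job is handed in when it is done.

Besides the shell and the picture viewer there is one more tool, called as name([rows], argument=value, ...), one row to a line, values as JSON. play_rows: Moves the arm, as the interface text tells. Its arguments: {"type":"object","properties":{"moves":{"type":"array"},"newtons":{"type":"number"}},"required":["moves"]}

```bash
mkdir -p pics; ls
cat > h.py <<'E'
import numpy as np, cv2
from rig import r
def save(img,n): cv2.imwrite('pics/'+n+'.png',cv2.cvtColor(img,cv2.COLOR_RGB2BGR))
E
python3 - <<'E'
from h import *
s=r.sense(); print({k:np.round(v,3).tolist() for k,v in s.items()})
for n in ("scene","top"):
    f=r.grab_frame(n); save(f["color"],n+"0"); print(n,f["K"],f["rvec"],f["tvec"])
    for nm in ("display_stand","shelf_board","wagon_middle","catch","figurine","coin_tin","catch_peg"):
        for d in r.silhouettes(f,nm): print(nm,round(d["conf"],2),np.round(d["location"]),d["mask"].sum())
E
```

```text
pics
{'clock': 0.0, 'qpos': [1.139, 0.354, 1.634, 0.0, 1.155, -0.002], 'qvel': [-0.001, 0.002, 0.002, -0.001, 0.001, 0.001], 'joint_efforts': [0.001, -60.525, -34.207, -0.0, 0.01, -0.0], 'eef_pos': [260.211, 567.706, 230.536], 'tcp_rot': [-3.14, -0.0, 2.712], 'contact_force': [-0.789, 0.372, 0.229], 'wrist_torque': [-0.002, -0.031, 0.011], 'opening': 1.004}
scene [[372.0118645    0.         315.94282095]
 [  0.         372.0118645  200.53492624]
 [  0.           0.           1.        ]] [ 1.15960194  2.29117607 -1.07418559] [ 324.27934016 -229.13987892 1327.5522807 ]
display_stand 0.86 [344. 246.] 8144
shelf_board 0.92 [214. 188.] 1113
shelf_board 0.87 [332. 230.] 2478
shelf_board 0.68 [493. 233.] 1766
wagon_middle 0.78 [346. 224.] 899
wagon_middle 0.6 [340. 349.] 1171
catch 0.55 [348. 197.] 149
figurine 0.76 [412. 207.] 206
catch_peg 0.66 [344. 197.] 126
top [[468.00679762   0.         309.99850688]
 [  0.         468.00679762 196.5494119 ]
 [  0.           0.           1.        ]] [ 2.20139371 -2.16877758  0.08808122] [  20.24236049  582.42424511 1241.1324658 ]
display_stand 0.83 [320. 198.] 7691
shelf_board 0.92 [294. 208.] 3650
shelf_board 0.85 [440. 187.] 1963
shelf_board 0.7 [174. 291.] 2043
wagon_middle 0.95 [228. 114.] 537
wagon_middle 0.87 [273. 196.] 597
catch 0.47 [300. 237.] 87
figurine 0.69 [248. 272.] 187
figurine 0.37 [472. 246.] 1054
coin_tin 0.69 [354. 242.] 305
catch_peg 0.67 [298. 236.] 119
```

Run:
```python
import cv2
a=cv2.imread('pics/scene0.png');cv2.imwrite('pics/scene0c.png',cv2.resize(a[120:320,160:560],None,fx=2,fy=2,interpolation=2)[:, :800])
a=cv2.imread('pics/top0.png');cv2.imwrite('pics/top0c.png',cv2.resize(a[100:300,150:416],None,fx=3,fy=3,interpolation=2))
```

```text
(no output)
```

View pics/scene0.png

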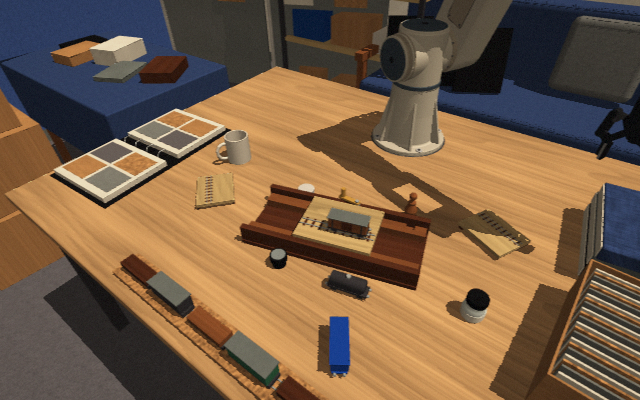

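View pics/top0.png

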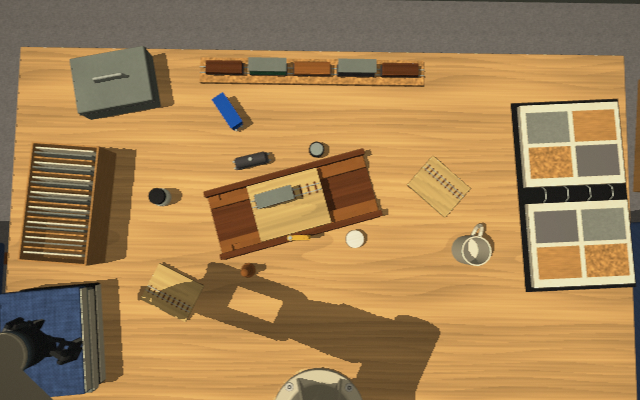

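View pics/top0c.png

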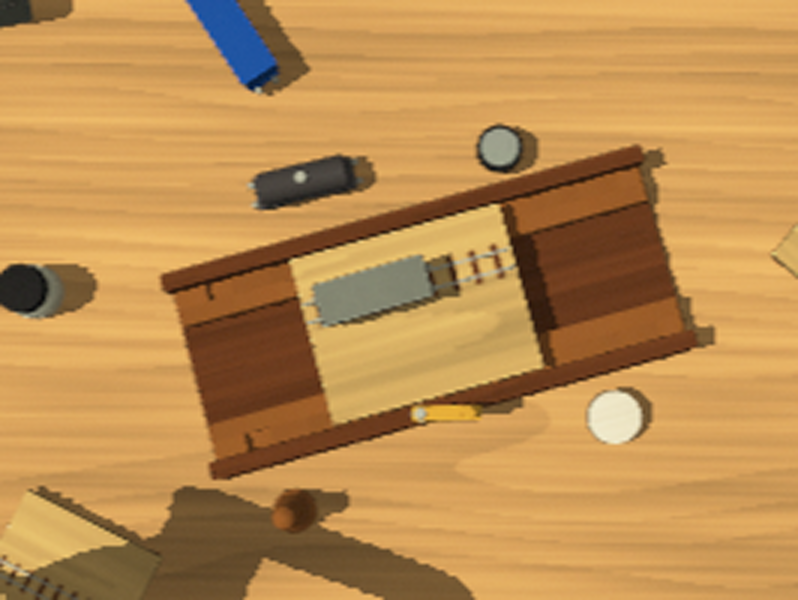

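The stand is centred at about (293,200) in the top view. The three shelf boards are at (294,208) in the stand, (440,187) and (174,291). The one in the stand is the largest and carries the grey wagon; the blue wagon at (228,114) is the decoy. The catch at (300,237) has its peg on the near fence. The figurine (248,272) and coin tin (354,240) are on the near side.

```bash
cat >> h.py <<'E'
def back(f,px,z):
    R,_=cv2.Rodrigues(np.array(f["rvec"],float)); t=np.array(f["tvec"],float).ravel()
    C=-R.T@t; d=R.T@np.linalg.inv(f["K"])@np.array([px[0],px[1],1.]); return C+d*(z-C[2])/d[2]
def proj(f,P):
    p,_=cv2.projectPoints(np.array(P,float).reshape(-1,1,3),np.array(f["rvec"],float),np.array(f["tvec"],float),np.array(f["K"],float),None); return p.reshape(-1,2)
E
python3 - <<'E'
from h import *
f=r.grab_frame("top"); 
a=f["color"]
c=[(164,278),(640,147),(697,344),(213,476)]
P=np.array([back(f,(150+(x+.5)/3-.5,100+(y+.5)/3-.5),54) for x,y in c]); print(P.round(1))
for i in range(4): print(np.linalg.norm(P[i]-P[(i+1)%4]).round(1))
# model corners x,y: far-left (+93,+220), far-right(93,-220)...
M=np.array([(93,220),(93,-220),(-93,-220),(-93,220)],float)
m=P[:,:2].mean(0);H=(M).T@(P[:,:2]-m);yaw=np.arctan2(H[0,1]-H[1,0],H[0,0]+H[1,1]);print(m,yaw)
def S(x,y,z): return (m[0]+np.cos(yaw)*x-np.sin(yaw)*y,m[1]+np.sin(yaw)*x+np.cos(yaw)*y,z)
fs=r.grab_frame("scene")
for g,n in((f,"top"),(fs,"scene")):
    s=3 if n=="top" else 2
    o=(150,100) if n=="top" else (200,140)
    im=cv2.resize(g["color"][o[1]:o[1]+200,o[0]:o[0]+266],None,fx=3,fy=3,interpolation=2).copy()
    def dr(L,col):
        p=(proj(g,L)-o+.5)*3-.5; cv2.polylines(im,[np.round(p).astype(int).reshape(-1,1,2)],True,col,1)
    dr([S(x,y,54) for x,y in M],(0,255,0)); dr([S(x,y,0) for x,y in M*[95/93,1]],(0,0,255))
    dr([S(x,y,54) for x,y in M*[77/93,1]],(0,255,0))
    dr([S(x,y,34) for x,y in M*[45/93,1]],(255,0,255))
    dr([S(-85+2*np.cos(t),30+2*np.sin(t),63.5) for t in np.arange(0,6.3,.5)],(255,0,0))
    save(im,n+"_fit")
# board trailing edges
for n in("shelf_board","wagon_middle"):
    for d in r.silhouettes(f,n):
        w=back(f,d["location"],60 if n[0]=='s' else 83)[:2]-m; print(n,d["conf"],w@[np.cos(yaw),np.sin(yaw)],w@[-np.sin(yaw),np.cos(yaw)])
for n,z in(("catch_peg",89),("catch",63),("figurine",88),("coin_tin",28)):
    for d in r.silhouettes(f,n):
        W=back(f,d["location"],z);w=W[:2]-m; print(n,d["conf"],W,w@[np.cos(yaw),np.sin(yaw)],w@[-np.sin(yaw),np.cos(yaw)])
E
```

```text
[[ 586.5  307.    54. ]
 [ 709.1 -109.6   54. ]
 [ 535.7 -160.6   54. ]
 [ 414.9  259.1   54. ]]
434.3
180.8
436.7
178.2
[561.56608817  73.96051204] 0.2825372674265881
shelf_board 0.67 -10.914447748615702 -1.2589429209322747
shelf_board 0.66 -142.34861201670137 355.4548617453567
shelf_board 0.65 -61.534110194475225 -380.8282434239953
wagon_middle 0.93 22.07420479444042 48.92775942257235
wagon_middle 0.24 -136.42810981721647 -126.95097929353442
catch_peg 0.64 [477.94315689  51.88580982  89.        ] -86.46165595517873 2.11403970738413
catch 0.73 [575.61387531  -1.75374671  63.        ] -7.6178126904211005 -76.62870370752563
catch 0.62 [477.64265837  60.0492124   63.        ] -84.47433884149413 10.037549766870697
figurine 0.74 [383.423397   181.65733055  88.        ] -141.05439779903034 153.09173719810775
coin_tin 0.55 [465.29437377 -93.64968378  28.        ] -139.183237052222 -134.12474514540682
coin_tin 0.26 [568.09390287 -12.5862693   28.        ] -17.859660676855473 -84.93521204530371
```

View pics/top_fit.png

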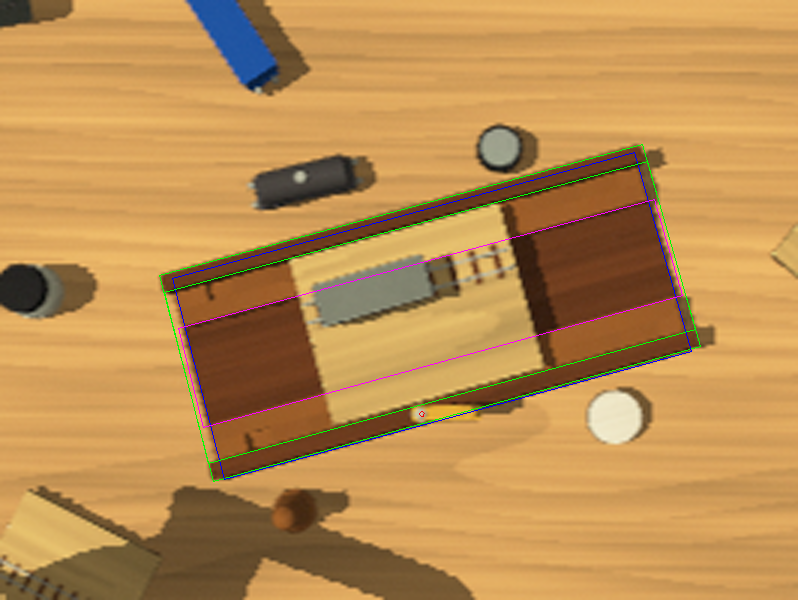

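View pics/scene_fit.png

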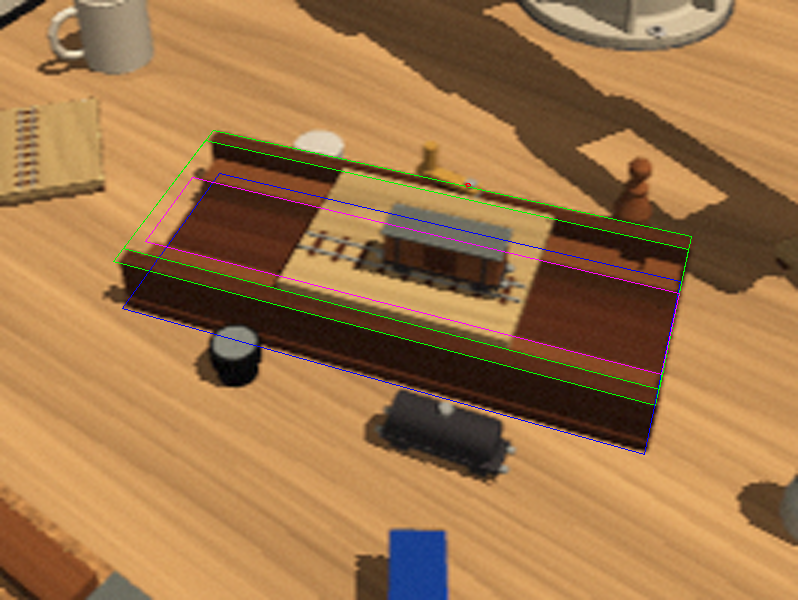

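```bash
cat >> h.py <<'E'
from scipy.spatial.transform import Rotation as Ro
m=np.array([561.6,74.0]); yaw0=0.2825
c0,s0=np.cos(yaw0),np.sin(yaw0)
def S(x,y,z): return np.array([m[0]+c0*x-s0*y,m[1]+s0*x+c0*y,z])
def toS(W): w=np.asarray(W)[:2]-m; return np.array([w@[c0,s0],w@[-s0,c0]])
def rel(P,syaw):
    """stand-frame point & tool yaw (tool x dir) in stand frame, tool down -> (rotvec deg, shift mm)"""
    s=r.sense(); R0=Ro.from_euler('xyz',s["tcp_rot"]); 
    Rt=Ro.from_euler('xyz',[np.pi,0,syaw+yaw0])
    return (R0.inv()*Rt).as_rotvec(degrees=True).round(1).tolist(), R0.inv().apply(S(*P)-s["eef_pos"]).round(1).tolist()
E
python3 - <<'E'
from h import *
f=r.grab_frame("top")
# edges of the board
for p in [(503,205),(547,365),(292,260),(332,422)]:
    print(p,toS(back(f,(150+(p[0]+.5)/3-.5,100+(p[1]+.5)/3-.5),60)).round(1))
g=r.grab_frame("scene")
for p in [(343,170),(278,283),(552,217),(512,342)]:
    print(p,toS(back(g,(200+(p[0]+.5)/3-.5,140+(p[1]+.5)/3-.5),60)).round(1))
print("peg top",toS(back(g,(200+431/3,140+145/3),89.5)))
print("peg base",toS(back(g,(200+431/3,140+170/3),63.5)), "top view",toS(back(f,(150+514/3,100+404/3),89.5)))
print(rel((0,-145,230),np.pi/2),rel((0,-145,42),np.pi/2))
E
```

```text
(503, 205) [ 71.9 -86.5]
(547, 365) [-73.3 -86.2]
(292, 260) [ 73.9 104.1]
(332, 422) [-71.5 106.6]
(343, 170) [-71.8 -80.6]
(278, 283) [ 76.1 -79.3]
(552, 217) [-71.8 107.4]
(512, 342) [ 74.3 110.5]
peg top [-94.58319182  -5.97985367]
peg base [-92.28931877  -4.56553263] top view [-98.95379317 -49.35126343]
([-0.0, 0.0, 49.2], [-574.5, -433.5, 1.3]) ([-0.0, 0.0, 49.2], [-574.5, -433.5, 189.3])
```

Run:
```python
import cv2
a=cv2.imread('pics/top0.png');cv2.imwrite('pics/z1.png',cv2.resize(a[205:270,260:360],None,fx=8,fy=8,interpolation=2))
```

```text
(no output)
```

View pics/z1.png

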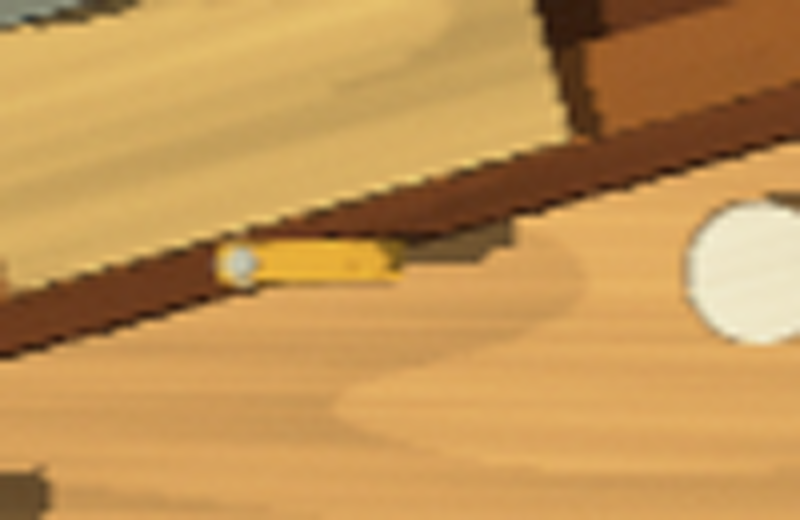

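play_rows([
  [[0,0,49.2],[-574,-433,1],0],
  [[0,0,49.2],[-574,-433,1],0],
  [[0,0,49.2],[-574,-433,1],0],
  [[0,0,49.2],[-574,-433,1],0],
  [[0,0,49.2],[-574,-433,1],0],
  [[0,0,49.2],[-574,-433,1],0],
  [[0,0,49.2],[-574,-433,1],0],
  [[0,0,49.2],[-574,-433,1],0],
  [[0,0,49.2],[-574,-433,1],0],
  [[0,0,49.2],[-574,-433,1],0],
  [[0,0,49.2],[-574,-433,1],0],
  [[0,0,49.2],[-574,-433,1],0],
  [[0,0,49.2],[-574,-433,1],0],
  [[0,0,49.2],[-574,-433,1],0],
  [[0,0,49.2],[-574,-433,1],0],
  [[0,0,49.2],[-574,-433,1],0],
  [[0,0,49.2],[-574,-433,1],0],
  [[0,0,49.2],[-574,-433,1],0],
  [[0,0,49.2],[-574,-433,1],0],
  [[0,0,49.2],[-574,-433,1],0],
])

```text
clock: 3.3
eef_pos: [601.5, -63.5, 230.5]
tcp_rot: [3.141, -0.0, 1.855]
contact_force: [-0.3, -0.4, -0.3]
opening: 0.002
```

Run:
```python
from h import *
f=r.grab_frame("wrist"); save(f["color"],"w1"); s=r.sense()
print(s["clock"],s["eef_pos"],s["tcp_rot"],s["opening"],toS(s["eef_pos"]),f["T_tool_cam"])
print(rel((0,-140,42),np.pi/2))
R0=Ro.from_euler('xyz',s["tcp_rot"]); T=np.array(f["T_tool_cam"])
T2=np.eye(4);T2[:3,:3]=R0.as_matrix();T2[:3,3]=s["eef_pos"]
W=np.linalg.inv(T2@T); f["rvec"]=cv2.Rodrigues(W[:3,:3])[0]; f["tvec"]=W[:3,3]
im=f["color"].copy()
M=np.array([(93,220),(93,-220),(-93,-220),(-93,220)],float)
for L in ([S(x,y,54) for x,y in M],[S(x,y,54) for x,y in M*[77/93,1]],[S(x,10+y,60) for x,y in ((75,95),(75,-95),(-75,-95),(-75,95))],[S(-85+2*np.cos(t),30+2*np.sin(t),63.5) for t in np.arange(0,6.3,.5)],[S(-85+42*np.sin(-.25)+6*np.cos(t),30-42*np.cos(.25)+6*np.sin(t),89.5) for t in np.arange(0,6.3,.5)]):
    L=[p for p in L]
    cv2.polylines(im,[np.round(proj(f,L)).astype(int).reshape(-1,1,2)],True,(0,255,0),1)
save(im,"w1o")
```

```text
3.35 [601.66961006 -63.74221985 230.52502294] [3.14132187e+00 6.53594175e-05 1.85430268e+00] 0.0012773987701122636 [ 8.46467106e-02 -1.43452032e+02] [[ 3.49320040e-04 -9.46427173e-01 -3.22917148e-01  8.34230093e+01]
 [ 9.99999930e-01  2.87577388e-04  2.38912557e-04 -1.19971838e+00]
 [-1.33249666e-04 -3.22917209e-01  9.46427207e-01 -1.42840808e+02]
 [ 0.00000000e+00  0.00000000e+00  0.00000000e+00  1.00000000e+00]]
([0.0, 0.0, 0.1], [3.5, -0.1, 188.5])
```

View pics/w1o.png

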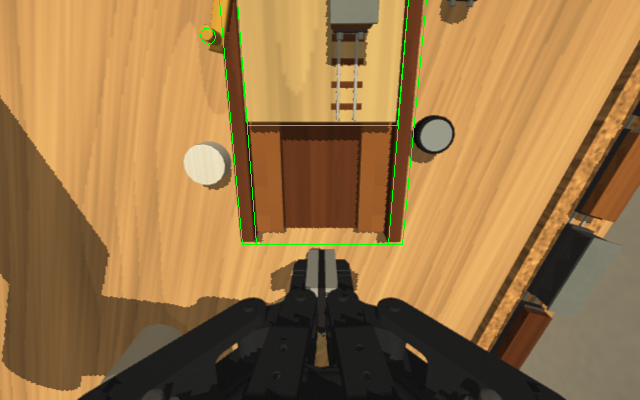

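The overlay agrees in the wrist view: the board's trailing edge is at row 125 and the peg at (208,35), and the lane behind the board is clear. I'm lowering the shut fingers behind the board.

play_rows([
  [[0,0,0],[0,0,45],0],
  [[0,0,0],[0,0,90],0],
  [[0,0,0],[0,0,135],0],
  [[0,0,0],[0,0,170],0],
  [[0,0,0],[0,0,187],0],
  [[0,0,0],[0,0,187],0],
  [[0,0,0],[12,0,187],0],
  [[0,0,0],[24,0,187],0],
  [[0,0,0],[30,0,187],0],
  [[0,0,0],[30,0,187],0],
])

```text
clock: 4.35
eef_pos: [593.5, -33.7, 44.6]
tcp_rot: [3.14, 0.0, 1.856]
contact_force: [0.2, -0.0, -0.2]
opening: -0.002
```

Run:
```python
from h import *
s=r.sense();print(s["eef_pos"],toS(s["eef_pos"]),s["contact_force"],s["clock"])
f=r.grab_frame("wrist"); save(f["color"],"w2")
```

```text
[593.49905891 -33.67579415  44.63693202] [   0.61920287 -112.2997916 ] [ 0.15225893 -0.02895504 -0.22046127] 4.35
```

View pics/w2.png

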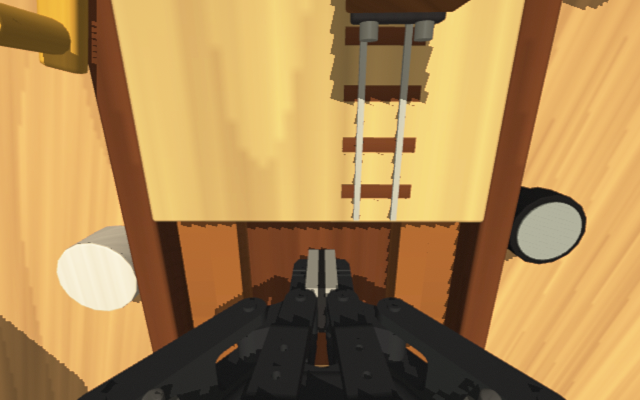

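The fingertips stand about 15 mm behind the board's end face (edge at row 220), with the wagon clear ahead. I'm starting the push.

play_rows([
  [[0,0,0],[4,0,3],0],
  [[0,0,0],[8,0,4],0],
  [[0,0,0],[11,0,4],0],
  [[0,0,0],[14,0,4],0],
  [[0,0,0],[17,0,4],0],
  [[0,0,0],[20,0,4],0],
  [[0,0,0],[23,0,4],0],
  [[0,0,0],[26,0,4],0],
  [[0,0,0],[29,0,4],0],
  [[0,0,0],[32,0,4],0],
  [[0,0,0],[36,0,4],0],
  [[0,0,0],[40,0,4],0],
  [[0,0,0],[44,0,4],0],
  [[0,0,0],[48,0,4],0],
  [[0,0,0],[52,0,4],0],
  [[0,0,0],[56,0,4],0],
  [[0,0,0],[60,0,4],0],
  [[0,0,0],[63,0,4],0],
  [[0,0,0],[66,0,4],0],
  [[0,0,0],[68,0,4],0],
])

```text
clock: 6.4
eef_pos: [574.5, 31.3, 40.4]
tcp_rot: [3.14, 0.001, 1.856]
contact_force: [1.1, -3.3, -0.7]
opening: -0.002
```

Run:
```python
from h import *
s=r.sense();print(s["eef_pos"],toS(s["eef_pos"]),s["contact_force"],s["clock"])
f=r.grab_frame("wrist"); save(f["color"],"w3")
f=r.grab_frame("top"); save(cv2.resize(f["color"][100:300,150:416],None,fx=3,fy=3,interpolation=2),"t3")
```

```text
[574.48175     31.30074782  40.44945151] [  0.46840394 -44.59760328] [ 1.06241048 -3.26575597 -0.70001109] 6.4
```

View pics/w3.png

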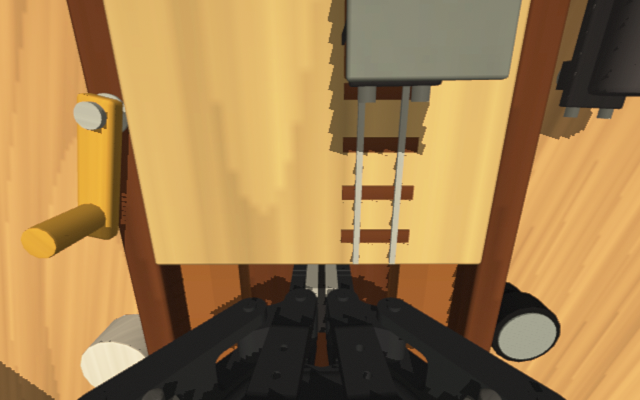

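View pics/t3.png

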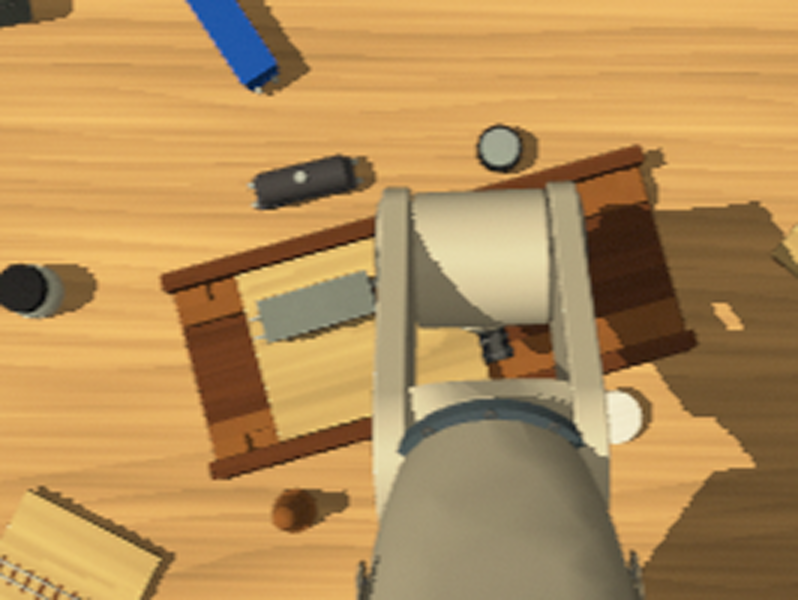

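The board is sliding at about 3.4 N with the wagon riding upright on its track. About 33 mm remain; I'll take most of it, then slow down.

play_rows([
  [[0,0,0],[4,0,0],0],
  [[0,0,0],[7,0,0],0],
  [[0,0,0],[10,0,0],0],
  [[0,0,0],[13,0,0],0],
  [[0,0,0],[16,0,0],0],
  [[0,0,0],[19,0,0],0],
  [[0,0,0],[22,0,0],0],
  [[0,0,0],[24,0,0],0],
  [[0,0,0],[26,0,0],0],
  [[0,0,0],[27,0,0],0],
])

```text
clock: 7.5
eef_pos: [566.7, 57.6, 40.4]
tcp_rot: [3.14, 0.0, 1.856]
contact_force: [0.3, -3.1, -1.1]
opening: 0.002
```

play_rows([
  [[0,0,0],[3,0,0],0],
  [[0,0,0],[4,0,0],0],
  [[0,0,0],[5,0,0],0],
  [[0,0,0],[6,0,0],0],
])

```text
clock: 7.9
eef_pos: [564.9, 63.6, 40.4]
tcp_rot: [3.14, -0.0, 1.856]
contact_force: [-0.8, -1.4, -0.2]
opening: 0.001
```

Run:
```python
from h import *
s=r.sense();print(s["eef_pos"],toS(s["eef_pos"]),s["contact_force"],s["clock"])
f=r.grab_frame("wrist"); save(f["color"],"w4")
```

```text
[564.90203054  63.58643638  40.4112702 ] [  0.26828501 -10.92125158] [-0.79113137 -1.42700428 -0.2481226 ] 7.9
```

View pics/w4.png

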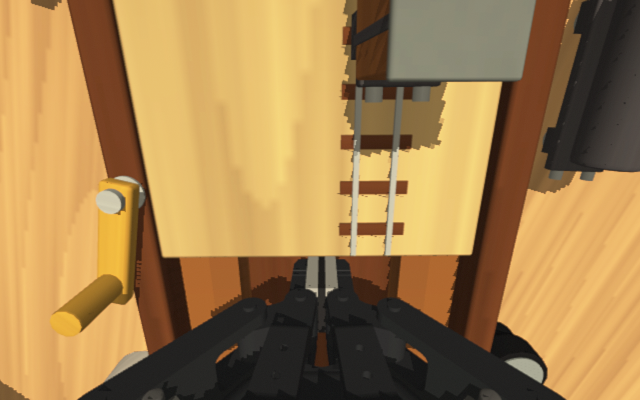

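play_rows([
  [[0,0,0],[1,0,0],0],
  [[0,0,0],[2,0,0],0],
  [[0,0,0],[2.5,0,0],0],
  [[0,0,0],[2.5,0,0],0],
])

```text
clock: 8.35
eef_pos: [564.2, 66.1, 40.5]
tcp_rot: [3.14, -0.0, 1.856]
contact_force: [1.1, -4.0, 0.5]
opening: 0.001
```

```bash
cat >> h.py <<'E'
def wrist():
    s=r.sense(); f=r.grab_frame("wrist")
    T2=np.eye(4);T2[:3,:3]=Ro.from_euler('xyz',s["tcp_rot"]).as_matrix();T2[:3,3]=s["eef_pos"]
    W=np.linalg.inv(T2@np.array(f["T_tool_cam"])); f["rvec"]=cv2.Rodrigues(W[:3,:3])[0]; f["tvec"]=W[:3,3]; return f
E
python3 - <<'E'
from h import *
s=r.sense();print(s["eef_pos"],toS(s["eef_pos"]),s["contact_force"],s["clock"])
f=wrist()
im=f["color"].copy()
for z,c in((60,(255,0,0)),(52,(0,255,0))):
    for yb in (0,):
        cv2.polylines(im,[np.round(proj(f,[S(x,yb+y,z) for x,y in ((75,60),(75,0),(-75,0),(-75,60))])).astype(int).reshape(-1,1,2)],False,c,1)
save(im,"w5")
E
```

```text
[564.21652108  66.06776814  40.49482935] [ 0.30163774 -8.34718513] [ 1.07178624 -4.03939431  0.46520186] 8.35
```

View pics/w5.png

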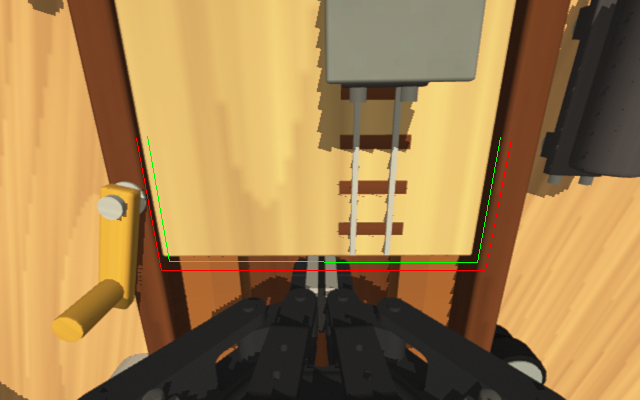

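The board end now spans 163–473 px, which matches the z=52 (seated) outline in green rather than the red sliding one. So it has dropped, and the wagon is upright. Next I'll back off, lift, and measure the peg.

play_rows([
  [[0,0,0],[-8,0,0],0],
  [[0,0,0],[-20,0,0],0],
  [[0,0,0],[-25,0,-30],0],
  [[0,0,0],[-40,-20,-75],0],
  [[0,0,0],[-60,-60,-110],0],
  [[0,0,0],[-70,-90,-125],0],
  [[0,0,0],[-70,-90,-125],0],
  [[0,0,0],[-70,-90,-125],0],
])

```text
clock: 9.2
eef_pos: [497.7, -27.4, 166.1]
tcp_rot: [3.138, 0.0, 1.854]
contact_force: [0.8, 0.4, -1.0]
opening: 0.001
```

Run:
```python
from h import *
s=r.sense();print(s["eef_pos"],toS(s["eef_pos"]),s["contact_force"],s["clock"])
f=wrist()
save(f["color"],"w6")
for n in("catch_peg","catch"):
    for d in r.silhouettes(f,n): print(n,d["conf"],d["location"],toS(back(f,d["location"],76)))
im=f["color"].copy()
for a in(-.25,):
  for z in (63.5,89.5):
    cv2.polylines(im,[np.round(proj(f,[S(-85+42*np.sin(a)+6*np.cos(t),30-42*np.cos(a)+6*np.sin(t),z) for t in np.arange(0,6.3,.5)])).astype(int).reshape(-1,1,2)],True,(0,255,0),1)
for z,c in((60,(255,0,0)),(52,(0,255,0))):
   cv2.polylines(im,[np.round(proj(f,[S(x,y,z) for x,y in ((75,60),(75,0),(-75,0),(-75,60))])).astype(int).reshape(-1,1,2)],False,c,1)
save(im,"w6o")
for n,P,y in(("start",(-85+42*np.sin(-.25)-30,30-42*np.cos(.25)+8,72),-.25),): print(rel(P,y))
```

```text
[497.65782539 -27.37557233 166.10425325] [-89.66679881 -79.53284574] [ 0.79149436  0.40725679 -0.98456594] 9.2
catch_peg 0.98 [318.6, 90.3] [-92.45356916   9.58505166]
catch 0.69 [318.3, 89.5] [-92.66765811  10.12332841]
([0.0, -0.1, 104.5], [75.8, -36.1, 92.7])
```

View pics/w6o.png

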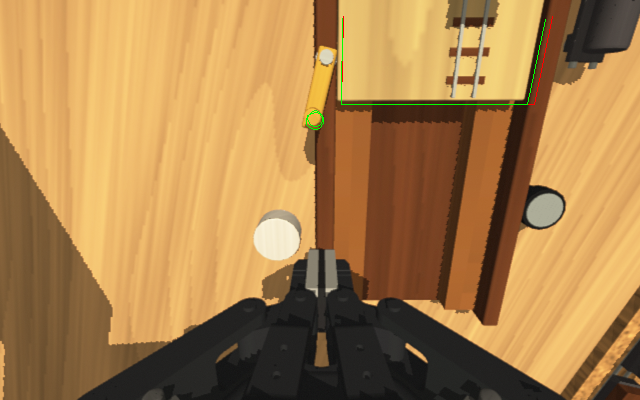

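play_rows([
  [[0,0,10],[15,-15,0],0],
  [[0,0,20],[30,-30,0],0],
  [[0,0,30],[50,-36,0],0],
  [[0,0,40],[70,-36,0],0],
  [[0,0,50],[76,-36,0],0],
  [[0,0,60],[76,-36,0],0],
  [[0,0,70],[76,-36,0],0],
  [[0,0,80],[76,-36,0],0],
  [[0,0,90],[76,-36,0],0],
  [[0,0,104.5],[76,-36,0],0],
  [[0,0,104.5],[76,-36,0],0],
  [[0,0,104.5],[76,-36,0],0],
  [[0,0,104.5],[76,-36,0],0],
  [[0,0,104.5],[76,-36,40],0],
  [[0,0,104.5],[76,-36,75],0],
  [[0,0,104.5],[76,-36,93],0],
  [[0,0,104.5],[76,-36,93],0],
  [[0,0,104.5],[76,-36,93],0],
])

```text
clock: 11.15
eef_pos: [442.1, 36.8, 71.6]
tcp_rot: [-3.141, 0.0, 0.034]
contact_force: [0.3, -0.9, -0.1]
opening: 0.005
```

Run:
```python
from h import *
s=r.sense();print(s["eef_pos"],s["tcp_rot"],toS(s["eef_pos"]),s["contact_force"],s["clock"])
f=wrist(); save(f["color"],"w7")
d=17
for a in list(np.arange(-.25,1.6,.1))+[1.6,1.66]:
    P=np.array([-85+42*np.sin(a)-d*np.cos(a),30-42*np.cos(a)-d*np.sin(a),72]); print(round(a,2),P.round(),*rel(P,a))
```

```text
[442.12738312  36.84948525  71.60675957] [-3.14086629e+00  4.92773660e-04  3.41983156e-02] [-125.09288881   -2.37404723] [ 0.26683991 -0.87134269 -0.06852087] 11.15
-0.25 [-112.   -6.   72.] [-0.0, -0.1, 0.1] [13.3, 0.7, 0.3]
-0.15 [-108.   -9.   72.] [-0.0, -0.1, -5.7] [17.5, 2.2, 0.3]
-0.05 [-104.  -11.   72.] [-0.0, -0.1, -11.4] [21.9, 3.3, 0.3]
0.05 [-100.  -13.   72.] [-0.0, -0.1, -17.1] [26.4, 3.9, 0.3]
0.15 [-96. -14.  72.] [-0.0, -0.1, -22.9] [30.9, 4.0, 0.3]
0.25 [-91. -15.  72.] [-0.0, -0.1, -28.6] [35.5, 3.7, 0.3]
0.35 [-87. -15.  72.] [-0.0, -0.1, -34.3] [39.9, 3.0, 0.3]
0.45 [-82. -15.  72.] [-0.0, -0.1, -40.0] [44.3, 1.8, 0.3]
0.55 [-78. -15.  72.] [-0.0, -0.1, -45.8] [48.5, 0.2, 0.3]
0.65 [-73. -14.  72.] [-0.0, -0.1, -51.5] [52.6, -1.8, 0.3]
0.75 [-69. -12.  72.] [-0.0, -0.1, -57.2] [56.4, -4.2, 0.3]
0.85 [-65. -10.  72.] [-0.0, -0.1, -63.0] [60.0, -7.0, 0.3]
0.95 [-61.  -8.  72.] [0.0, -0.1, -68.7] [63.3, -10.2, 0.3]
1.05 [-57.  -6.  72.] [0.0, -0.1, -74.4] [66.2, -13.6, 0.3]
1.15 [-54.  -3.  72.] [0.0, -0.1, -80.1] [68.8, -17.3, 0.3]
1.25 [-51.   1.  72.] [0.0, -0.1, -85.9] [71.0, -21.3, 0.4]
1.35 [-48.   4.  72.] [0.0, -0.1, -91.6] [72.8, -25.5, 0.4]
1.45 [-45.   8.  72.] [0.0, -0.1, -97.3] [74.1, -29.8, 0.4]
1.55 [-43.  12.  72.] [0.0, -0.1, -103.1] [75.1, -34.2, 0.4]
1.6 [-43.  14.  72.] [0.0, -0.1, -105.9] [75.4, -36.5, 0.4]
1.66 [-42.  17.  72.] [0.0, -0.1, -109.4] [75.6, -39.2, 0.4]
```

View pics/w7.png

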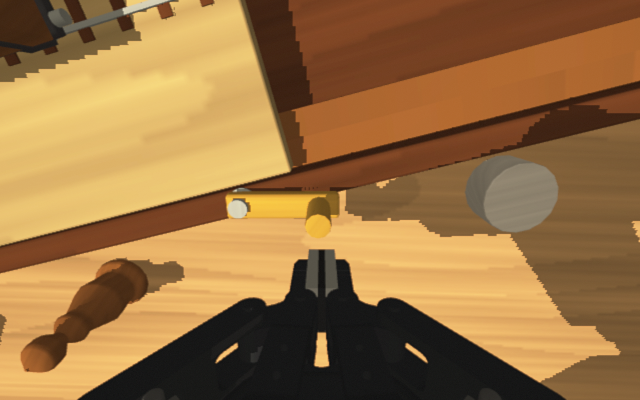

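The peg (318,225) is straight ahead of the tips and everything else is clear of them. I'm sweeping it round the arc with the tool turning along.

play_rows([
  [[0,0,0],[8,0,0],0],
  [[0,0,0],[13,1,0],0],
  [[0,0,-5.7],[17.5,2,0],0],
  [[0,0,-11.4],[22,3.3,0],0],
  [[0,0,-17],[26.5,4,0],0],
  [[0,0,-23],[31,4,0],0],
  [[0,0,-28.6],[35.5,3.7,0],0],
  [[0,0,-34.3],[40,3,0],0],
  [[0,0,-40],[44.3,1.8,0],0],
  [[0,0,-45.8],[48.5,0.2,0],0],
  [[0,0,-51.5],[52.6,-1.8,0],0],
  [[0,0,-57],[56.4,-4.2,0],0],
  [[0,0,-63],[60,-7,0],0],
  [[0,0,-68.7],[63.3,-10.2,0],0],
  [[0,0,-74.4],[66.2,-13.6,0],0],
  [[0,0,-80],[68.8,-17.3,0],0],
  [[0,0,-86],[71,-21.3,0],0],
  [[0,0,-91.6],[72.8,-25.5,0],0],
  [[0,0,-94],[73.5,-27.5,0],0],
  [[0,0,-94],[73.5,-27.5,0],0],
])

```text
clock: 13.2
eef_pos: [516.4, 67.0, 73.1]
tcp_rot: [3.138, -0.001, 1.675]
contact_force: [-0.5, -0.1, -0.1]
opening: 0.004
```

Run:
```python
from h import *
s=r.sense();print(s["eef_pos"],s["tcp_rot"],toS(s["eef_pos"]),s["contact_force"],s["clock"])
f=wrist(); save(f["color"],"w8")
d=17
for a in (1.4,1.5,1.55,1.6,1.65):
    P=np.array([-85+42*np.sin(a)-d*np.cos(a),30-42*np.cos(a)-d*np.sin(a),72]); print(round(a,2),P.round(),*rel(P,a))
```

```text
[516.44321693  67.04691572  73.1301849 ] [ 3.13849389e+00 -7.16553929e-04  1.67532439e+00] [-45.30506187   5.91031362] [-0.51743986 -0.07571181 -0.12149907] 13.2
1.4 [-47.   6.  72.] [0.1, -0.0, -0.5] [0.1, -0.8, 1.0]
1.5 [-44.  10.  72.] [0.1, -0.0, -6.2] [4.4, 0.6, 1.0]
1.55 [-43.  12.  72.] [0.1, -0.0, -9.1] [6.6, 1.2, 1.0]
1.6 [-43.  14.  72.] [0.1, -0.0, -12.0] [8.8, 1.6, 1.0]
1.65 [-42.  16.  72.] [0.2, -0.0, -14.8] [11.0, 2.0, 1.0]
```

View pics/w8.png

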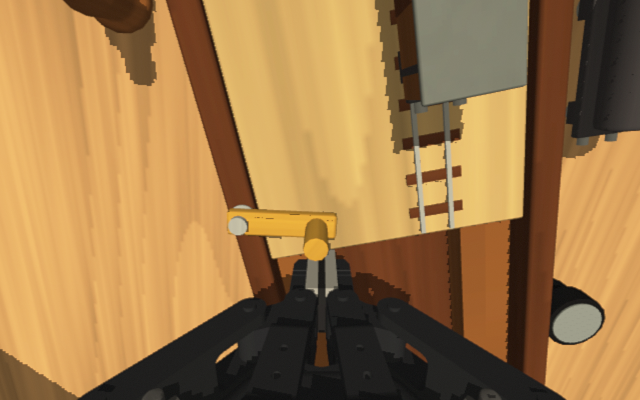

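The bar has swung over the seated board without touching anything and is at about 1.4 rad. I'll push it up to its stop.

play_rows([
  [[0,0,-4],[3,0.5,0],0],
  [[0,0,-8],[6,1,0],0],
  [[0,0,-11],[8,1.5,0],0],
  [[0,0,-11],[9,1.5,0],0],
  [[0,0,-11],[10,1.5,0],0],
  [[0,0,-11],[10,1.5,0],0],
])

```text
clock: 13.85
eef_pos: [516.7, 77.0, 73.2]
tcp_rot: [3.139, -0.0, 1.864]
contact_force: [0.5, 0.5, 0.4]
opening: -0.005
```

Run:
```python
from h import *
s=r.sense();print(s["eef_pos"],s["tcp_rot"],toS(s["eef_pos"]),s["contact_force"],s["clock"])
f=wrist(); save(f["color"],"w9")
```

```text
[516.6915512   76.99111664  73.15113106] [ 3.13864276e+00 -1.58604832e-04  1.86397036e+00] [-42.29455139  15.39111678] [0.5012606  0.49335678 0.43466746] 13.85
```

View pics/w9.png

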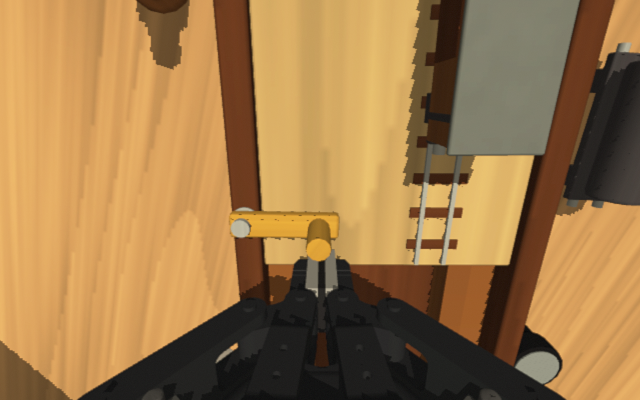

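The bar lies square across the board. Backing straight off, then up and away.

play_rows([
  [[0,0,0],[-10,0,0],0],
  [[0,0,0],[-25,0,0],0],
  [[0,0,0],[-35,0,-20],0],
  [[0,0,0],[-50,0,-60],0],
  [[0,0,0],[-80,0,-100],0],
  [[0,0,0],[-100,0,-130],0],
  [[0,0,0],[-130,0,-160],0],
  [[0,0,0],[-160,0,-180],0],
  [[0,0,0],[-160,0,-180],0],
  [[0,0,0],[-160,0,-180],0],
  [[0,0,0],[-160,0,-180],0],
])

```text
clock: 15.0
eef_pos: [561.4, -76.2, 251.8]
tcp_rot: [3.141, -0.001, 1.864]
contact_force: [-0.3, 0.3, -0.3]
opening: -0.001
```

Run:
```python
from h import *
s=r.sense();print(s["eef_pos"],s["contact_force"],np.abs(s["qvel"]).max(),s["clock"])
f=wrist(); im=f["color"].copy()
for z,c in((60,(255,0,0)),(52,(0,255,0))):
    cv2.polylines(im,[np.round(proj(f,[S(x,y,z) for x,y in ((75,190),(75,0),(-75,0),(-75,190))])).astype(int).reshape(-1,1,2)],False,c,1)
save(im,"w10")
g=r.grab_frame("scene"); save(cv2.resize(g["color"][140:340,200:466],None,fx=3,fy=3,interpolation=2),"s10")
```

```text
[561.36395328 -76.23047168 251.83543313] [-0.29094996  0.33258293 -0.34509511] 0.015295785002142662 15.0
```

View pics/w10.png

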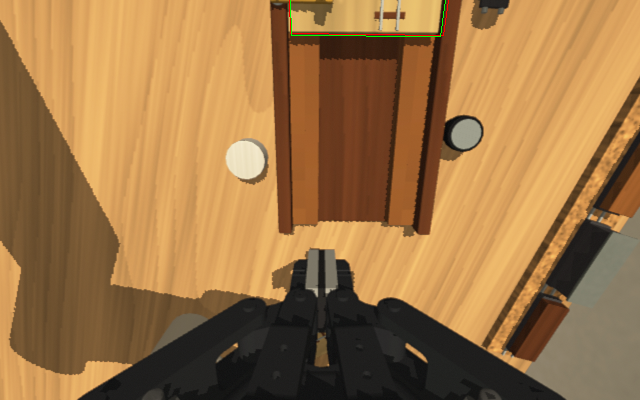

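View pics/s10.png

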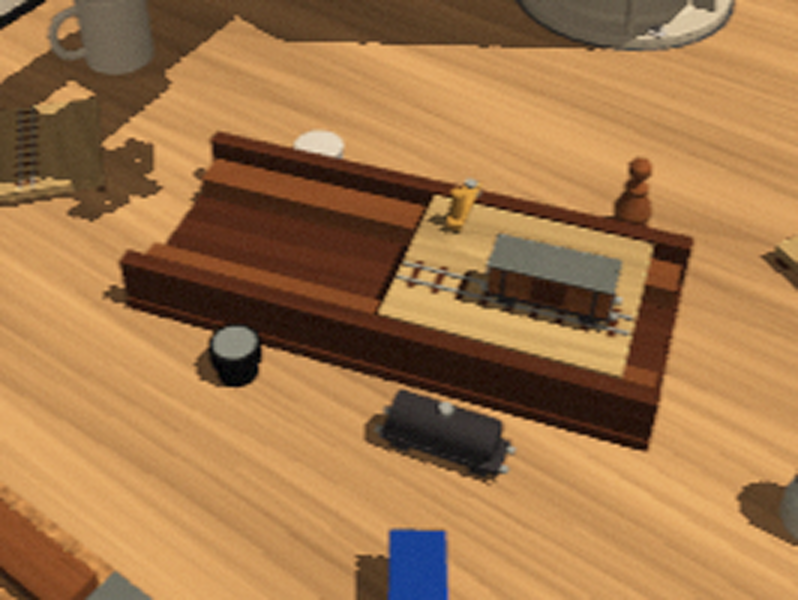

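The scene view shows the board in the notch end, the wagon upright and the catch across. One check of the leading end's height before handing in.

Run:
```python
from h import *
for n,o in(("scene",(320,180)),("top",(190,160))):
    g=r.grab_frame(n); k=6 if n=="scene" else 5
    im=cv2.resize(g["color"][o[1]:o[1]+100,o[0]:o[0]+130],None,fx=k,fy=k,interpolation=2)
    for z,c in((60,(255,0,0)),(52,(0,255,0))):
        p=(proj(g,[S(x,y,z) for x,y in ((75,192),(75,2),(-75,2),(-75,192))])-o+.5)*k-.5
        cv2.polylines(im,[np.round(p).astype(int).reshape(-1,1,2)],True,c,1)
    save(im,n+"11")
```

View pics/scene11.png

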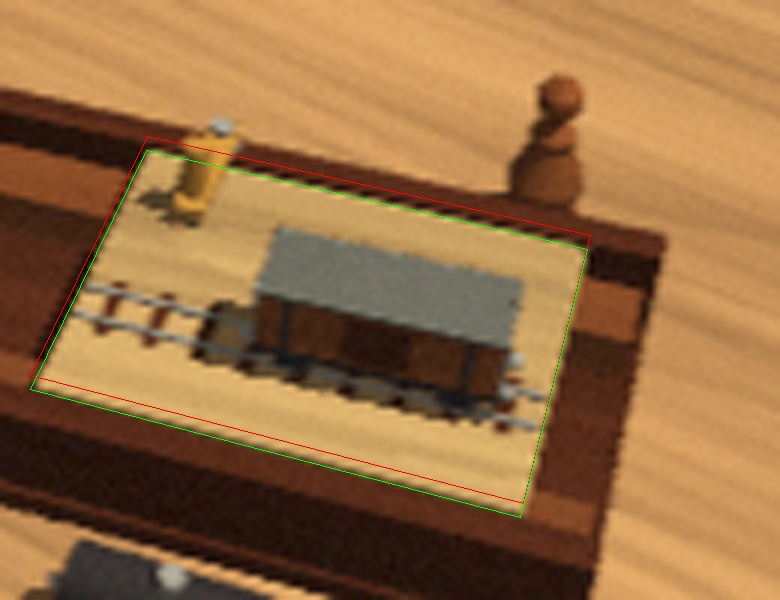

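View pics/top11.png

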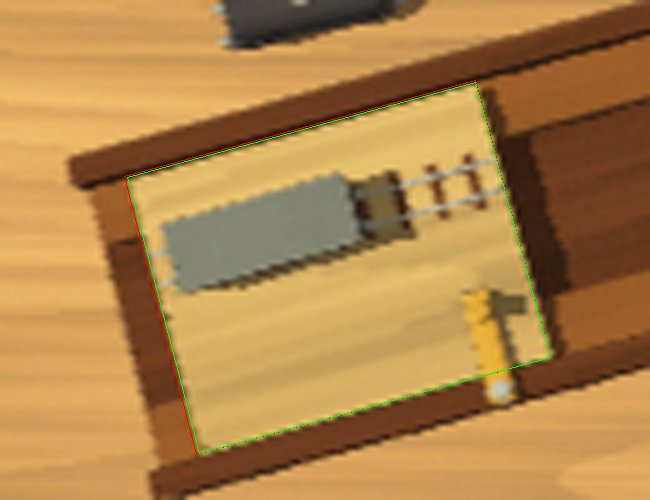

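Run:
```python
from h import *
print(r.sign_off())
```

```text
the job is handed in; nothing more can be done
None
```

I pushed the largest board about 85 mm along the rails until it dropped into the notches, then turned the brass catch across it. Both pushes were with shut fingertips. I backed the hand clear and handed the job in at about 15 s of the 43 s allowed; no verdict was reported.

- **Board:** the push took about 3.4 N, fell to 1.6 N as the board dropped, and rose to 4.2 N when I nudged it further. In the last scene and top pictures all four board corners sit on the outline for a level, seated board, about 2 mm past the seat along the rails.
- **Catch:** the bar looks square to the board. From the fingertip position I put it at about 1.55–1.6 rad. I did not measure the joint itself, and the force was near zero at the end, so it may not be hard against its stop.
- **Wagon:** it is upright on the track with no visible shift. It showed a slight lean in the picture taken as the board dropped, and was level again in the next one.
- **Surroundings:** no bystander visibly moved in the last pictures. The hand was clear, with the force reading within sensor noise. No check failed.

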